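# Check an instrument cassette under the height gauge

### The arm

A 7-joint arm with a two-finger parallel gripper is mounted at the origin on the work surface. World frame = base frame: x ahead of the robot, y to its left, z up, the work surface at z = 0. Lengths are in mm, angles in rad, forces in N, time in s.
With the tool pointing down it reaches from about 400 to 875 mm from the base axis. Payload 4.4 kg.
Tool frame: the origin (TCP) lies at the very end of the fingers, on their centre line; the grasp point (between the pads) lies 19 mm behind it; z points along the fingers, y is the line along which they close (so a half turn about z gives the same grasp; the last joint's range is limited). The gripper opens to 85 mm and grips with 20 to 120 N. Pads are 22 mm wide; open, the fingers measure 114 mm over their backs; the gripper's body (76 mm by 85 mm) begins 54 mm behind the grasp point. The pads swing forward as they close: fully open they stand 13 mm farther back than shut.
Start: joints at [-1.374, 0.628, 0.038, 1.517, -0.027, 0.996, -0.02], TCP at [168.836, 627.704, 231.313] pointing down, gripper open.
Joint ranges: [-3.06, 3.06], [-0.37, 2.12], [-1.25, 1.32], [0.18, 2.47], [-1.1, 4.24], [0.23, 1.98], [-2.94, 2.94]. Speed limits (rad/s): [2.57, 2.57, 3.14, 3.14, 3.14, 3.14, 3.14].

### API

Orientations are given as [roll, pitch, yaw] about the fixed x, y, z axes, in that order (R = Rz(yaw) Ry(pitch) Rx(roll)).
In Python, from cell import read_state, get_image, camera_info, finish_job gives the robot as it stands.
- The arm moves only by the tool play_rows, never from a script. Its argument "deltas" is one flat list of numbers, 7 for each row, row after row: the shift along the tool's x, y, z in mm, then the turn, a rotation vector about the tool's x, y, z in rad, then the opening, from 0 (shut) to 1 (fully open). In form: [dx, dy, dz, ax, ay, az, grip, dx, dy, dz, ax, ay, az, grip, ...]. A call has 1 to 10 rows; each row is the pose to reach, as a shift and turn from the pose commanded when the call began, along the tool's axes at that moment; what a row does not reach only later rows make up. A row lasts 1/8 s, in which the tool goes at most 62.5 mm and 10.7 degrees, less where a joint would pass 70% of its speed; a pose out of reach is approached as far as the arm can. A call with a gripper value outside its range is refused whole. The fingers move at their own pace and stop on an object; the grip force is fixed at half the most. Time passes only in rows, so rows that repeat a pose let the fingers close. It gives the time, the measured TCP pose, the force, the opening and the grip force at its end, in the units of the state.
- read_state(): the state, without advancing time (a new reading comes with each control period).
- get_image(name): name is "scene" or "side" or "wrist"; returns the picture (480x640x3 uint8, red, green, blue); there is no depth.
- camera_info(name): a dict with "fx", "fy", "cx", "cy" (pixels), "T" (4x4, takes a point from camera to world coordinates). Camera axes: x right, y down, z forward; pixel columns grow to the right and rows downward; lengths in mm; the calibration is good to about 2 mm. A picture is of the moment at which its call begins: read the wrist's pose just before it. camera_info takes no time and is no camera call; for the wrist camera it gives the pose at the moment of the call.
- finish_job(): hands the job in; it is judged then, once.
The state is a dict: "clock": time; "qpos": joint angles; "qd": joint speeds; "tau": joint torques, N m; "eef_pos": TCP position; "tool_rot": TCP orientation; "force": force on the tool from outside, world axes, zero at the start; "torque": the same for the moment, N m; "width": finger opening in mm; "gripper_force": force on a finger pad.
Only numpy, scipy, OpenCV 4.12 (cv2) and the standard library are available. Lean on these libraries where they do the work, as an engineer would, in place of code of your own. Each camera call takes 0.05 s, during which the arm holds its last target. There are 200 camera calls.

### The job

Check that the steel instrument cassette clears the steriliser's height limit: lay it flat in the channel of the height gauge and slide it under the fixed bridge bar until its front end presses the sprung stop behind the bar in by about 3 mm (10 N), never bottoming it, and hold it so for one second. Then draw it back out until it is wholly clear of the bar and leave it lying flat in the channel on the open side. Do not force anything against the bar, and leave the other things on the table where they are.

Things in the scene. Friction and masses are not known exactly. Their poses are not given: they have to be found in the camera images.
- cassette: Closed steel instrument cassette, a flat box 160 mm long (its x), 60 mm wide (y), 40 mm tall (z), both ends alike, perforated lid with rows of dark slots; about 0.3 to 0.6 kg. Origin: centre of its underside; z up. It can be gripped across its 60 mm width from above.
- gauge: Fixed height gauge: bed 6 mm thick, 130 mm wide, x -200 to +190 mm; two rails form a bevelled channel along x, -200 to +50 mm, 64 mm wide (72 at its top; rail tops at z 14 mm; 92 mm over the rails). Origin: on the table right below the bar; x points from the open loading side (near the robot) under the bar to the sprung stop. Cassette's underside in it: z 6 mm; slippery, friction 0.15 to 0.25.
- bridge: The gauge's fixed bar: square steel 12 x 12 mm, 124 mm long along y, underside 48 and top 60 mm above the table (the cassette passes with 2 mm to spare), on posts at y = 50 to 62 mm either side, 22 mm thick in x. Origin: centre of the bar's underside. At most a light touch (under 10 N). The cassette is clear of it when its centre is at gauge x below -86 mm.
- plunger (a joint): Sprung stop behind the bar: rubber-faced plate 40 mm wide, middle 24 mm above the table. Value: how far it is pushed in (m), along gauge +x; 0 = out. It gives at 2 N, then 2.5 N per mm (10 N at 3.2 mm), and springs back; 8 mm (22 N) counts as bottomed. It is clamped differently each time: its face when out stands 50 to 90 mm beyond the origin (gauge x), not measured: find it by feel.
- tray: Bystander: open steel instrument tray 120 x 190 x 18 mm; origin at the centre of its underside.
- spray: Bystander: white plastic bottle, 64 mm across and 170 mm tall; origin at the centre of its underside.
- beaker: Bystander: steel beaker, 72 mm across and 80 mm tall; origin at the centre of its underside.
- brush: Bystander: cleaning brush lying on the table, handle towards its -x.
Things that resemble listed ones, but are neither listed nor needed, are in the scene too. Leave any orange look-alike of the cassette alone.

How it is judged:
By the outcome, as a careful person would: the job done as asked, in the order asked, and still so for the second after the job is handed in, with the robot touching nothing.
It also fails if it takes over 67 s, if anything falls off the work surface, if the arm or the gripper's body presses on something with over 40 N, if the wrist force passes 120 N, or if a joint passes its speed limit or range.

## Working session

There is one attempt and no reset: what is moved stays moved. The work goes in short steps, Python scripts to look and compute and a tool call to move; the robot and the scene stay as the last step left them, time stands still between calls to the robot, and variables do not carry over. Pictures are saved under pics/ and viewed, at most 10 in all, crops included, and the job is handed in when it is done.

Besides the shell and the picture viewer there is one more tool, called after ">>>" by a JSON object that holds its "name" and its "arguments", one argument or row to a line. play_rows: Moves the arm, as the interface text tells. Its arguments: {"type":"object","properties":{"deltas":{"type":"array"}},"required":["deltas"]}

```bash
mkdir -p pics; python3 - <<'E'
from cell import *
import cv2
print(read_state())
for n in("scene","side"):
    cv2.imwrite(f"pics/{n}0.png",get_image(n)[:,:,::-1]); c=camera_info(n); print(n,c)
E
```

```text
{'clock': 0.0, 'qpos': array([-1.37380405,  0.62936636,  0.03841133,  1.51840162, -0.02699779,
        0.996283  , -0.02000467]), 'qd': array([ 0.00051452,  0.00128777, -0.00015288,  0.00032592,  0.00076215,
        0.00159944, -0.00092714]), 'tau': array([-6.26925048e-04, -5.63382411e+01,  1.22588307e+00, -1.93451339e+01,
        1.09504117e-02,  1.00495797e-02,  2.40972673e-05]), 'eef_pos': array([168.64534484, 627.07693422, 230.36466501]), 'tool_rot': array([-3.13965142e+00,  1.12125274e-05,  2.87882093e+00]), 'force': array([0.67018174, 0.46483571, 0.5125151 ]), 'torque': array([ 0.03902679, -0.05461199, -0.06859543]), 'gripper_force': 0.0, 'width': 85.49578208799176}
scene {'fx': 550.2024277063474, 'fy': 550.2024277063474, 'cx': 329.0294812045113, 'cy': 242.81519716187455, 'T': array([[-8.94742356e-01,  2.36584503e-01, -3.78766274e-01,
         1.14948472e+03],
       [ 4.46545671e-01,  4.84888474e-01, -7.51984130e-01,
         1.07130417e+03],
       [ 5.75160879e-03, -8.41968492e-01, -5.39496041e-01,
         8.41670623e+02],
       [ 0.00000000e+00,  0.00000000e+00,  0.00000000e+00,
         1.00000000e+00]])}
side {'fx': 506.34671956018974, 'fy': 506.34671956018974, 'cx': 331.6882283223558, 'cy': 240.05795997628883, 'T': array([[ 8.42269299e-01, -3.89447735e-01,  3.72710195e-01,
         3.48523917e+01],
       [-5.39043022e-01, -6.13466578e-01,  5.77140692e-01,
        -8.79085122e+02],
       [ 3.87911224e-03, -6.87014716e-01, -7.26633148e-01,
         1.18388283e+03],
       [ 0.00000000e+00,  0.00000000e+00,  0.00000000e+00,
         1.00000000e+00]])}
```

View pics/scene0.png

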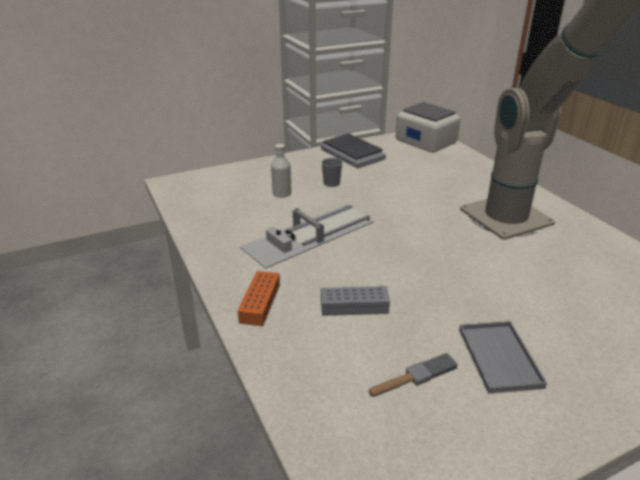

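View pics/side0.png

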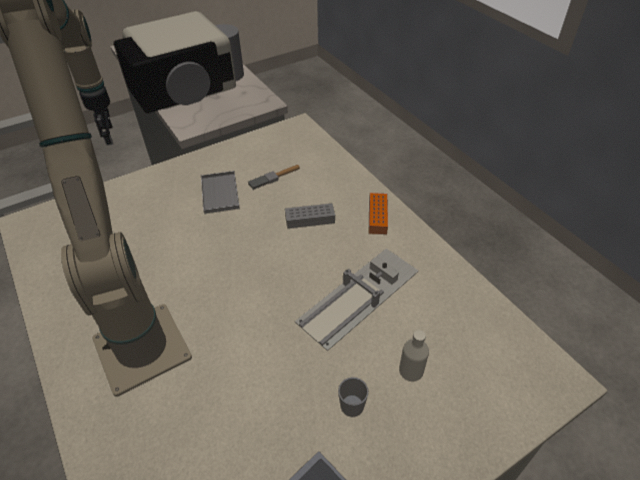

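The scene view shows the grey cassette at about (355,300), the orange decoy at (260,297) and the gauge at (245–372, 207–262). In the side view the cassette is at (310,215), and the gauge runs from its open end at (312,335) to the stop at (385,268). I'll take enlarged crops to get the corners.

```bash
python3 - <<'E'
import cv2
a=cv2.imread("pics/side0.png")[190:350,280:430]; cv2.imwrite("pics/s1.png",cv2.resize(a,None,fx=3.75,fy=3.75,interpolation=cv2.INTER_CUBIC))
a=cv2.imread("pics/scene0.png")[200:330,230:400]; cv2.imwrite("pics/c1.png",cv2.resize(a,None,fx=4.5,fy=4.5,interpolation=cv2.INTER_CUBIC))
E
```

```text
(no output)
```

View pics/s1.png

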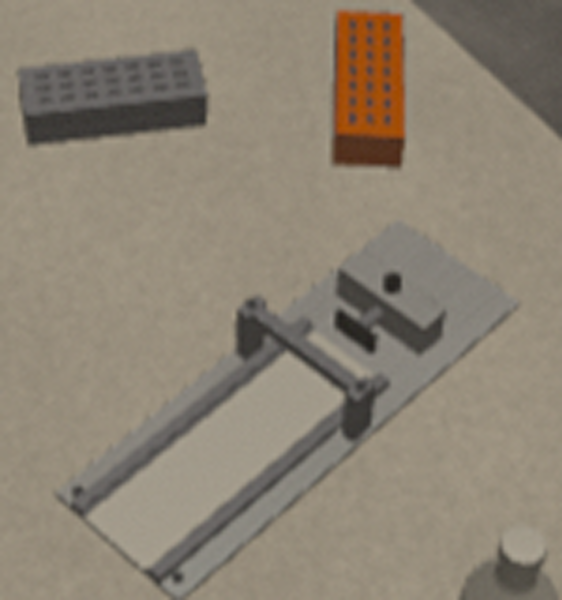

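View pics/c1.png

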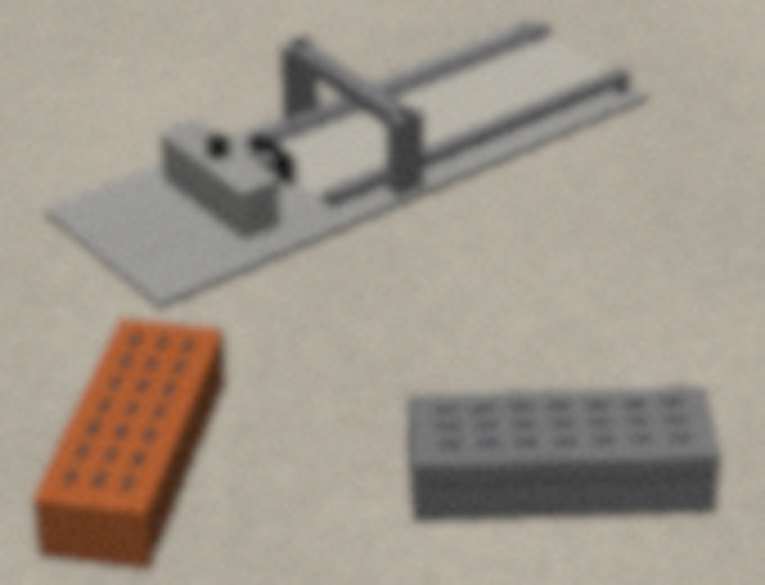

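The crops show the cassette's top-face corners and the bed corners clearly. Next I'll cast rays from both views.

```bash
cat > h.py <<'E'
import numpy as np, cv2
from cell import *
def ray(cam,px,z,T=None):
    c=camera_info(cam); T=c["T"] if T is None else T
    d=T[:3,:3]@np.array([(px[0]-c["cx"])/c["fx"],(px[1]-c["cy"])/c["fy"],1]); o=T[:3,3]
    return (o+d*(z-o[2])/d[2])[:2]
E
python3 - <<'E'
from h import *
S=lambda p:(280+(p[0]+.5)/3.75-.5,190+(p[1]+.5)/3.75-.5)
C=lambda p:(230+(p[0]+.5)/4.5-.5,200+(p[1]+.5)/4.5-.5)
def box(n,q):
    q=np.array(q);print(n,q.round(0).tolist(),'c',q.mean(0).round(1),'sides',np.linalg.norm(np.roll(q,-1,0)-q,axis=1).round(0))
    for i in range(4):
        d=q[(i+1)%4]-q[i];print(np.degrees(np.arctan2(d[1],d[0])).round(1),end=' ')
    print()
box('cas side',[ray('side',S(p),40) for p in[(18,70),(198,50),(208,95),(27,116)]])
box('cas scene',[ray('scene',C(p),40) for p in[(408,397),(704,388),(718,455),(414,465)]])
box('bed side',[ray('side',S(p),6) for p in[(57,493),(180,600),(520,303),(398,220)]])
print('bed scene',[ray('scene',C(p),6).round(0) for p in[(45,212),(160,305),(648,97)]])
print('bar top side',[ray('side',S(p),60).round(0) for p in[(252,303),(368,386)]])
print('bar top scene',[ray('scene',C(p),60).round(0) for p in[(299,42),(404,112)]])
E
```

```text
cas side [[568.0, 235.0], [716.0, 172.0], [692.0, 118.0], [546.0, 180.0]] c [630.2 176.2] sides [161.  58. 158.  59.]
-23.1 -114.1 157.1 68.6 
cas scene [[695.0, 123.0], [549.0, 186.0], [572.0, 238.0], [717.0, 176.0]] c [633.2 181. ] sides [159.  57. 157.  57.]
156.8 65.7 -23.1 -112.7 
bed side [[385.0, -150.0], [414.0, -275.0], [792.0, -191.0], [764.0, -65.0]] c [ 588.9 -170.3] sides [129. 388. 129. 388.]
-77.2 12.5 102.8 -167.4 
bed scene [array([ 795., -184.]), array([767., -60.]), array([ 389., -143.])]
bar top side [array([ 583., -112.]), array([ 611., -225.])]
bar top scene [array([ 605., -224.]), array([ 583., -114.])]
```

```bash
cat >> h.py <<'E'
from scipy.spatial.transform import Rotation as Ro
def rot(r): return Ro.from_euler('xyz',r)
def delta(p0,r0,p1,r1):
    "deltas in tool axes of pose 0 to reach pose 1"
    R=rot(r0); return np.r_[R.inv().apply(np.subtract(p1,p0)),(R.inv()*rot(r1)).as_rotvec()].round(3)
E
python3 - <<'E'
from h import *
p0=[168.836,627.704,231.313];r0=[np.pi,0,2.8788]
print(delta(p0,r0,[632,179,231],[np.pi,0,np.radians(156.9)]))
E
```

```text
[-5.63826e+02 -3.12979e+02  3.13000e-01 -0.00000e+00 -0.00000e+00
  1.40000e-01]
```

>>> {"name": "play_rows", "arguments": {
  "deltas": [-56,-31,0,0,0,0,1,-113,-63,0,0,0,0,1,-169,-94,0,0,0,0.04,1,-226,-125,0,0,0,0.08,1,-282,-156,0,0,0,0.14,1,-338,-188,0,0,0,0.14,1,-395,-219,0,0,0,0.14,1,-451,-250,0,0,0,0.14,1,-507,-282,0,0,0,0.14,1,-564,-313,0,0,0,0.14,1]
}}

```text
clock: 1.35
eef_pos: [618.7, 191.3, 230.9]
tool_rot: [-3.141, -0.001, 2.739]
force: [0.8, 1.2, -0.7]
width: 85.1
gripper_force: 0.0
```

```bash
python3 - <<'E'
from h import *
s=read_state();print(s['clock'],s['eef_pos'],s['tool_rot'],s['qpos'],s['qd'])
E
```

```text
1.35 [618.68978792 191.29470643 230.93705142] [-3.14146351e+00 -6.85797701e-04  2.73890401e+00] [-0.3935724   0.62669486  0.08587835  1.52549007 -0.06053245  0.992599
  0.87729356] [ 0.73285069  0.33689937 -0.00530664 -0.67234716 -0.02200695  0.32814017
  0.71043141]
```

>>> {"name": "play_rows", "arguments": {
  "deltas": [0,0,0,0,0,0,1,0,0,0,0,0,0,1,0,0,0,0,0,0,1]
}}

```text
clock: 1.72
eef_pos: [616.4, 194.8, 231.1]
tool_rot: [3.141, -0.002, 2.742]
force: [0.3, -0.5, 0.0]
width: 85.3
gripper_force: 0.0
```

```bash
python3 - <<'E'
from h import *
s=read_state();print(s['clock'],s['eef_pos'],s['tool_rot'])
c=camera_info('wrist');im=get_image('wrist')[:,:,::-1];cv2.imwrite('pics/w1.png',im);np.save('w1.npy',c['T']);print(c)
E
```

```text
1.725 [616.39555499 194.81735572 231.06908749] [ 3.14124612e+00 -1.54235478e-03  2.74165491e+00]
{'fx': 355.2820793806646, 'fy': 355.2820793806646, 'cx': 320.6654750795027, 'cy': 238.8038002938143, 'T': array([[ 3.88843051e-01,  8.74530398e-01,  2.89823506e-01,
         5.41470058e+02],
       [ 9.21303920e-01, -3.68961845e-01, -1.22744629e-01,
         2.25416771e+02],
       [-4.10093909e-04,  3.14743928e-01, -9.49176533e-01,
         3.73528224e+02],
       [ 0.00000000e+00,  0.00000000e+00,  0.00000000e+00,
         1.00000000e+00]])}
```

View pics/w1.png

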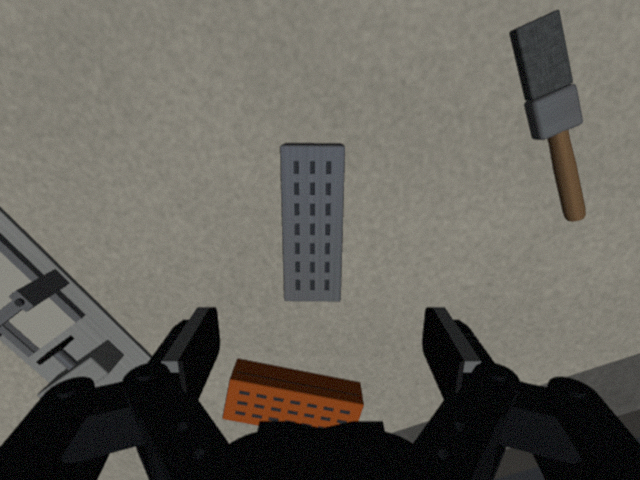

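The wrist view shows the cassette's top face with corners at about (281,145), (344,145), (341,300) and (285,300). The orange decoy is at the bottom and the gauge at the lower left. The last row stopped short, so the commanded pose is about (616.4, 194.8).

```bash
python3 - <<'E'
from h import *
T=np.load('w1.npy')
q=np.array([ray('wrist',p,40,T) for p in[(281.5,145),(344,145),(341,300),(285,300)]])
m=(q[:2].mean(0)-q[2:].mean(0));print(q.round(1),q.mean(0),np.linalg.norm(np.roll(q,-1,0)-q,axis=1),np.degrees(np.arctan2(m[1],m[0])))
im=cv2.imread('pics/w1.png');g=im.mean(2);hsv=cv2.cvtColor(im,cv2.COLOR_BGR2HSV)
mask=((im[:,:,0].astype(int)>im[:,:,2]-0)&(g<125)).astype(np.uint8);mask[:130]=0;mask[310:]=0;mask[:,:260]=0;mask[:,370:]=0
mask=cv2.morphologyEx(mask,cv2.MORPH_CLOSE,np.ones((9,9)))
cs,_=cv2.findContours(mask,0,2);k=max(cs,key=cv2.contourArea);print(cv2.boundingRect(k),cv2.approxPolyDP(k,6,True)[:,0].tolist())
E
```

```text
[[546.7 184.4]
 [568.8 236.8]
 [713.9 175.6]
 [691.1 121.5]] [630.10038304 179.58961288] [ 56.83955873 157.4991778   58.74229615 157.52077711] 156.81106342427253
(280, 144, 65, 157) [[282, 145], [285, 298], [339, 300], [344, 148]]
```

```bash
python3 - <<'E'
from h import *
s=read_state();print(s['eef_pos'])
print(delta(s['eef_pos'],s['tool_rot'],[630.3,179.4,10],[np.pi,0,2.7376]))
E
```

```text
[616.5612337  194.77264351 231.25325957]
[-1.88780e+01 -8.90900e+00  2.21229e+02  0.00000e+00 -1.00000e-03
  4.00000e-03]
```

>>> {"name": "play_rows", "arguments": {
  "deltas": [-10,-5,40,0,0,0.004,1,-19,-9,80,0,0,0.004,1,-19,-9,120,0,0,0.004,1,-19,-9,155,0,0,0.004,1,-19,-9,185,0,0,0.004,1,-19,-9,205,0,0,0.004,1,-19,-9,215,0,0,0.004,1,-19,-9,221,0,0,0.004,1,-19,-9,221,0,0,0.004,1,-19,-9,221,0,0,0.004,1]
}}

```text
clock: 3.02
eef_pos: [632.3, 177.2, 11.2]
tool_rot: [3.141, 0.001, 2.735]
force: [0.4, -0.1, -0.2]
width: 85.3
gripper_force: 0.0
```

>>> {"name": "play_rows", "arguments": {
  "deltas": [0,0,0,0,0,0,0.5,0,0,0,0,0,0,0,0,0,0,0,0,0,0,0,0,0,0,0,0,0,0,0,0,0,0,0,0]
}}

```text
clock: 3.65
eef_pos: [632.6, 177.9, 11.4]
tool_rot: [3.14, 0.001, 2.735]
force: [0.5, 1.5, 5.8]
width: 58.9
gripper_force: 67.9
```

```bash
python3 - <<'E'
from h import *
s=read_state()
print(s['eef_pos'],delta(s['eef_pos'],s['tool_rot'],[488,-190,170],[np.pi,0,3.360]))
E
```

```text
[632.56418319 177.90379118  11.43578836] [-1.29950e+01 -3.94755e+02 -1.59357e+02  2.00000e-03  2.00000e-03
 -6.25000e-01]
```

>>> {"name": "play_rows", "arguments": {
  "deltas": [0,0,-20,0,0,0,0,0,0,-55,0,0,0,0,0,0,-100,0,0,0,0,0,-10,-140,0,0,0,0,-1,-40,-159,0,0,-0.04,0,-2,-80,-159,0,0,-0.1,0,-4,-125,-159,0,0,-0.18,0,-6,-170,-159,0,0,-0.26,0,-7,-215,-159,0,0,-0.34,0,-8,-260,-159,0,0,-0.42,0]
}}

```text
clock: 4.9
eef_pos: [534.6, -66.6, 169.7]
tool_rot: [-3.141, -0.001, -3.126]
force: [0.4, 0.5, -6.0]
width: 59.2
gripper_force: 66.6
```

```bash
python3 - <<'E'
from h import *
s=read_state()
print(s['eef_pos'],s['width'],s['force'],delta(s['eef_pos'],s['tool_rot'],[488,-190,170],[np.pi,0,3.360]))
E
```

```text
[534.63764075 -66.57315902 169.67117959] 59.164193959430925 [ 0.41142105  0.54724065 -5.97729162] [ 4.85480e+01 -1.22688e+02 -2.05000e-01 -1.00000e-03 -1.00000e-03
 -2.03000e-01]
```

>>> {"name": "play_rows", "arguments": {
  "deltas": [15,-40,0,0,0,-0.07,0,30,-75,0,0,0,-0.14,0,42,-105,0,0,0,-0.2,0,49,-120,0,0,0,-0.203,0,49,-123,0,0,0,-0.203,0,49,-123,0,0,0,-0.203,0,49,-123,0,0,0,-0.203,0]
}}

```text
clock: 5.78
eef_pos: [489.5, -186.8, 169.3]
tool_rot: [3.141, 0.0, -2.923]
force: [0.4, 1.1, -5.3]
width: 59.0
gripper_force: 66.6
```

```bash
python3 - <<'E'
from h import *
s=read_state();print(s['clock'],s['eef_pos'],s['tool_rot'],s['force'],s['torque'])
c=camera_info('wrist');im=get_image('wrist')[:,:,::-1];cv2.imwrite('pics/w2.png',im);np.save('w2.npy',c['T'])
E
```

```text
5.775 [ 489.46207641 -186.83248569  169.32275038] [ 3.14091437e+00  4.83429001e-04 -2.92308839e+00] [ 0.44557886  1.10012667 -5.26182666] [0.02585848 0.00886587 0.00168675]
```

View pics/w2.png

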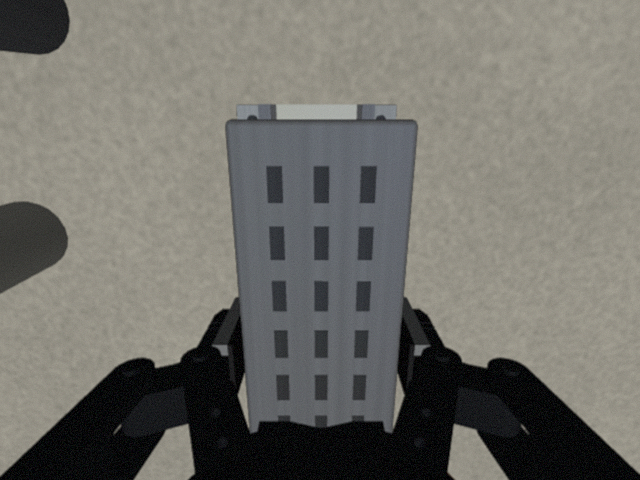

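The wrist view shows the bed's open end with corners at about (237,104) and (396,104). The bed is centred behind the held cassette, whose rear edge runs from (228,121) to (417,121). I'll turn those into positions.

```bash
python3 - <<'E'
from h import *
T=np.load('w2.npy');im=cv2.imread('pics/w2.png').mean(2)
for r in (106,109,112,115):
    g=np.abs(np.diff(cv2.GaussianBlur(im,(1,3),0)[r]));i=[(int(x),int(g[x])) for x in np.argsort(-g) if 200<x<440][:14];print(r,sorted(i))
print('col',[int(v) for v in im[96:125,262]],[int(v) for v in im[96:125,316]])
gx=np.array([np.cos(np.radians(12.5)),np.sin(np.radians(12.5))])
for p,z in[((236.5,104),6),((396.5,104),6),((275,104.5),6),((357,104.5),6),((228,121),197),((417,121),197)]:
    w=ray('wrist',p,z,T);print(p,w.round(1))
s=read_state();print(T[:3,3],s['eef_pos'])
E
```

```text
106 [(235, 9), (257, 19), (269, 14), (270, 9), (274, 16), (275, 48), (276, 21), (355, 20), (356, 46), (357, 23), (361, 9), (362, 16), (374, 13), (397, 8)]
109 [(235, 13), (236, 10), (257, 23), (269, 13), (274, 12), (275, 45), (276, 26), (355, 22), (356, 43), (357, 25), (361, 15), (362, 12), (374, 14), (396, 13)]
112 [(235, 18), (257, 15), (258, 12), (269, 11), (270, 12), (274, 11), (275, 40), (276, 34), (355, 30), (356, 44), (357, 17), (361, 22), (374, 15), (396, 10)]
115 [(235, 16), (247, 17), (248, 18), (255, 14), (257, 14), (270, 18), (275, 36), (276, 39), (355, 29), (356, 40), (357, 22), (361, 16), (382, 14), (383, 21)]
col [142, 139, 133, 141, 136, 133, 136, 135, 115, 106, 103, 105, 106, 107, 106, 108, 102, 107, 104, 105, 108, 103, 100, 78, 66, 72, 88, 91, 97] [141, 141, 145, 142, 140, 144, 144, 142, 153, 168, 173, 174, 171, 170, 172, 170, 171, 169, 172, 168, 170, 176, 164, 113, 69, 71, 83, 93, 102]
(236.5, 104) [ 412.3 -274.3]
(396.5, 104) [ 384.3 -148.6]
(275, 104.5) [ 405.9 -244. ]
(357, 104.5) [ 391.6 -179.5]
(228, 121) [ 416.1 -233.1]
(417, 121) [ 403.5 -176.6]
[ 409.78244903 -205.48053948  311.59302694] [ 489.32331145 -187.00610173  169.28511358]
```

>>> {"name": "play_rows", "arguments": {
  "deltas": [3,-4,15,0,0,0,0,3,-4,40,0,0,0,0,3,-4,70,0,0,0,0,3,-4,100,0,0,0,0,3,-4,118,0,0,0,0,3,-4,126,0,0,0,0,3,-4,126,0,0,0,0,3,-4,126,0,0,0,0]
}}

```text
clock: 6.82
eef_pos: [487.2, -193.3, 43.8]
tool_rot: [-3.141, 0.001, -2.925]
force: [0.1, -0.7, -5.4]
width: 58.9
gripper_force: 66.4
```

```bash
python3 - <<'E'
from h import *
s=read_state();print(s['clock'],s['eef_pos'],s['tool_rot'],s['force'],s['torque'])
c=camera_info('wrist');im=get_image('wrist')[:,:,::-1];cv2.imwrite('pics/w3.png',im);np.save('w3.npy',c['T'])
E
```

```text
6.825 [ 487.2155528  -193.27091036   43.83009431] [-3.14094918e+00  1.11903524e-03 -2.92549455e+00] [ 0.08530576 -0.73137833 -5.37961471] [-0.02971984 -0.01447048  0.04335031]
```

View pics/w3.png

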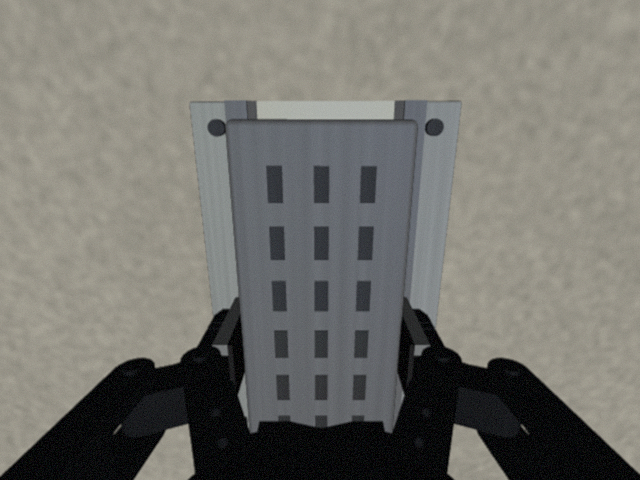

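The cassette sits over the channel. Its rear edge spans columns 228–417, the channel's white floor 257–395, and the bed's end corners are at (191,101) and (462,101).

```bash
python3 - <<'E'
from h import *
T=np.load('w3.npy')
f=lambda p,z:ray('wrist',p,z,T)
bl,br=f((191,101),6),f((462,101),6);cl,cr=f((257,101),6),f((395,101),6);kl,kr=f((228,121),72.4),f((417,121),72.4)
u=br-bl;u/=np.linalg.norm(u);v=kr-kl
gx=np.array([u[1],-u[0]]); a=np.degrees(np.arctan2(gx[1],gx[0]))
print('bed',bl,br,np.linalg.norm(br-bl),'yaw',a,'chan w',np.linalg.norm(cr-cl),'cas w',np.linalg.norm(v),'cas yaw',np.degrees(np.arctan2(-v[0],v[1])))
b=(bl+br)/2;c=(cl+cr)/2;k=(kl+kr)/2
cc=k+80*gx
print('origin',b+200*gx,'rear rel bed lateral',(k-b)@u,'rel chan',(k-c)@u,'gauge x centre',(cc-b)@gx-200)
E
```

```text
bed [ 412.24965492 -273.55581301] [ 384.68015955 -148.35530454] 128.2000171468483 yaw 12.418498092282825 chan w 65.28286405580505 cas w 57.39713790951019 cas yaw 12.421954730949114
origin [ 593.78548715 -167.94543134] rear rel bed lateral -2.10335146748764 rel chan -1.8872642229242964 gauge x centre -111.16612595622959
```

>>> {"name": "play_rows", "arguments": {
  "deltas": [0,2,6,0,0,0,0,0,2,12,0,0,0,0,0,2,17,0,0,0,0,0,2,21,0,0,0,0,0,2,24,0,0,0,0,0,2,25,0,0,0,0,0,2,25,0,0,0,0]
}}

```text
clock: 7.75
eef_pos: [486.2, -191.1, 18.3]
tool_rot: [3.142, -0.0, -2.925]
force: [-0.4, 0.5, -5.0]
width: 58.4
gripper_force: 66.6
```

>>> {"name": "play_rows", "arguments": {
  "deltas": [0,0,1,0,0,0,0,0,0,1.5,0,0,0,0,0,0,1.5,0,0,0,0]
}}

```text
clock: 8.12
eef_pos: [486.4, -191.2, 17.4]
tool_rot: [-3.141, 0.001, -2.925]
force: [-2.1, 0.5, 5.3]
width: 58.8
gripper_force: 67.7
```

>>> {"name": "play_rows", "arguments": {
  "deltas": [0,0,0,0,0,0,1,0,0,0,0,0,0,1,0,0,0,0,0,0,1,10,0,-1,0,0,0,1,25,0,-1,0,0,0,1,40,0,-1,0,0,0,1,50,0,-1,0,0,0,1,50,0,-1,0,0,0,1,50,0,-1,0,0,0,1]
}}

```text
clock: 9.25
eef_pos: [438.1, -201.8, 17.9]
tool_rot: [-3.141, 0.001, -2.925]
force: [-0.5, -0.9, 0.6]
width: 85.2
gripper_force: 0.0
```

>>> {"name": "play_rows", "arguments": {
  "deltas": [0,0,0,0,0,0,0,0,0,0,0,0,0,0,0,0,0,0,0,0,0,0,0,0,0,0,0,0]
}}

```text
clock: 9.75
eef_pos: [437.9, -201.7, 18.1]
tool_rot: [-3.141, 0.001, -2.925]
force: [0.5, 0.1, 6.1]
width: 59.2
gripper_force: 65.4
```

```bash
python3 - <<'E'
from h import *
s=read_state();print(s['clock'],s['eef_pos'],s['tool_rot'],s['force'],s['torque'])
c=camera_info('wrist');im=get_image('wrist')[:,:,::-1];cv2.imwrite('pics/w4.png',im);np.save('w4.npy',c['T'])
E
```

```text
9.75 [ 437.93113759 -201.70408516   18.08111746] [-3.14129356e+00  8.41545125e-04 -2.92504226e+00] [0.46670743 0.06630662 6.06762911] [ 0.23300677 -0.02831199 -0.09561857]
```

View pics/w4.png

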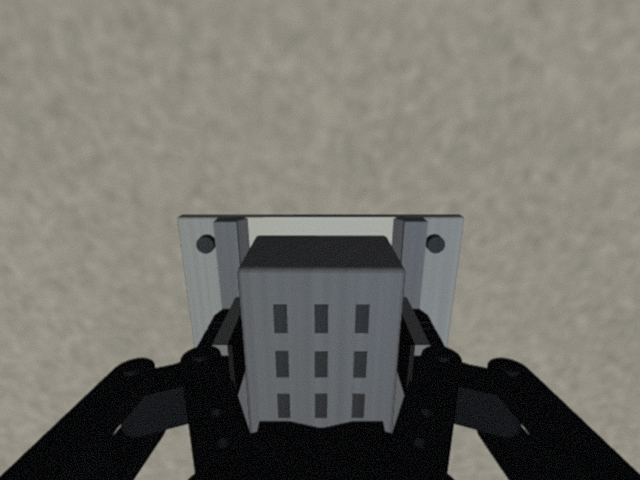

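The cassette is seated between the rails, with its rear end centred at about column 321 against a channel centre of 320.5. Now I'll slide it under the bar.

>>> {"name": "play_rows", "arguments": {
  "deltas": [-3,0,0,0,0,0,0,-8,0,0,0,0,0,0,-13,0,0,0,0,0,0,-18,0,0,0,0,0,0,-23,0,0,0,0,0,0,-28,0,0,0,0,0,0,-33,0,0,0,0,0,0,-38,0,0,0,0,0,0,-40,0,0,0,0,0,0,-40,0,0,0,0,0,0]
}}

```text
clock: 11.05
eef_pos: [474.8, -193.8, 18.1]
tool_rot: [3.142, -0.003, -2.926]
force: [-4.0, -0.7, 8.3]
width: 59.2
gripper_force: 65.9
```

>>> {"name": "play_rows", "arguments": {
  "deltas": [-5,0,0,0,0,0,0,-10,0,0,0,0,0,0,-15,0,0,0,0,0,0,-20,0,0,0,0,0,0,-25,0,0,0,0,0,0,-30,0,0,0,0,0,0,-32,0,0,0,0,0,0,-32,0,0,0,0,0,0]
}}

```text
clock: 12.05
eef_pos: [506.1, -187.0, 18.1]
tool_rot: [3.142, -0.003, -2.926]
force: [-4.2, -1.2, 8.8]
width: 58.9
gripper_force: 65.9
```

>>> {"name": "play_rows", "arguments": {
  "deltas": [-2,0,0,0,0,0,0,-4,0,0,0,0,0,0,-6,0,0,0,0,0,0,-7,0,0,0,0,0,0,-7,0,0,0,0,0,0]
}}

```text
clock: 12.68
eef_pos: [512.6, -185.6, 18.1]
tool_rot: [3.142, -0.003, -2.926]
force: [-4.7, -0.6, 8.5]
width: 58.9
gripper_force: 65.9
```

>>> {"name": "play_rows", "arguments": {
  "deltas": [-2,0,0,0,0,0,0,-4,0,0,0,0,0,0,-5,0,0,0,0,0,0,-5,0,0,0,0,0,0]
}}

```text
clock: 13.18
eef_pos: [517.6, -184.6, 18.1]
tool_rot: [-3.142, -0.003, -2.926]
force: [-4.4, -0.9, 8.0]
width: 58.8
gripper_force: 65.9
```

>>> {"name": "play_rows", "arguments": {
  "deltas": [-2,0,0,0,0,0,0,-4,0,0,0,0,0,0,-4,0,0,0,0,0,0]
}}

```text
clock: 13.55
eef_pos: [521.7, -183.7, 18.1]
tool_rot: [-3.141, -0.003, -2.926]
force: [-4.3, -0.4, 8.3]
width: 58.9
gripper_force: 65.9
```

>>> {"name": "play_rows", "arguments": {
  "deltas": [-2,0,0,0,0,0,0,-4,0,0,0,0,0,0,-4,0,0,0,0,0,0]
}}

```text
clock: 13.92
eef_pos: [525.7, -182.8, 18.1]
tool_rot: [-3.141, -0.003, -2.926]
force: [-4.1, -1.0, 8.9]
width: 59.0
gripper_force: 65.9
```

>>> {"name": "play_rows", "arguments": {
  "deltas": [-2,0,0,0,0,0,0,-4,0,0,0,0,0,0,-4,0,0,0,0,0,0]
}}

```text
clock: 14.3
eef_pos: [526.7, -182.6, 18.1]
tool_rot: [3.141, -0.008, -2.927]
force: [-10.1, -1.2, 14.3]
width: 58.4
gripper_force: 66.6
```

>>> {"name": "play_rows", "arguments": {
  "deltas": [-1,0,0,0,0,0,0,-2,0,0,0,0,0,0,-2,0,0,0,0,0,0]
}}

```text
clock: 14.68
eef_pos: [527.2, -182.5, 18.1]
tool_rot: [3.141, -0.011, -2.927]
force: [-13.3, -1.9, 15.8]
width: 59.1
gripper_force: 66.8
```

```bash
python3 - <<'E'
from h import *
s=read_state();print(s['clock'],s['eef_pos'],s['tool_rot'],s['force'],s['torque'])
c=camera_info('side')
cv2.imwrite('pics/s2.png',cv2.resize(get_image('side')[230:330,320:440,::-1],None,fx=5,fy=5,interpolation=cv2.INTER_CUBIC))
E
```

```text
14.675 [ 527.15327109 -182.46433618   18.10228679] [ 3.14059096 -0.01062067 -2.92691362] [-13.34634821  -1.87224755  15.77289107] [-0.63510961  1.86642456  0.11650075]
```

View pics/s2.png

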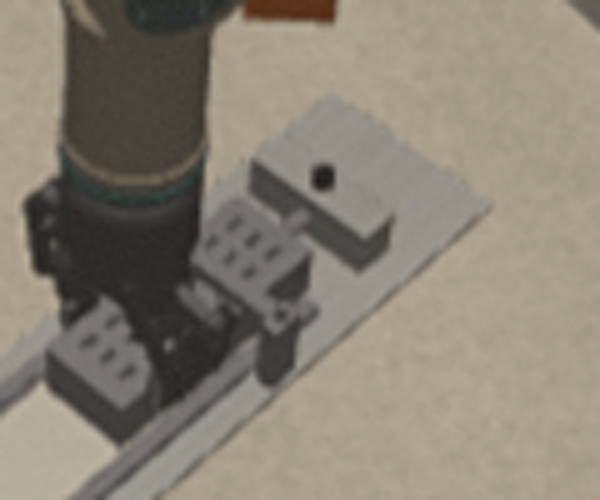

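>>> {"name": "play_rows", "arguments": {
  "deltas": [0,0,-0.3,0,0,0,0,0,0,-0.3,0,0,0,0]
}}

```text
clock: 14.98
eef_pos: [527.2, -182.4, 18.1]
tool_rot: [3.14, -0.011, -2.927]
force: [-11.5, -1.3, 13.3]
width: 58.6
gripper_force: 66.4
```

>>> {"name": "play_rows", "arguments": {
  "deltas": [0,0,-0.5,0,0,0,0,0,0,-0.7,0,0,0,0,0,0,-0.7,0,0,0,0]
}}

```text
clock: 15.35
eef_pos: [527.4, -182.3, 18.1]
tool_rot: [3.14, -0.01, -2.927]
force: [-9.2, -2.1, 6.3]
width: 59.0
gripper_force: 65.5
```

>>> {"name": "play_rows", "arguments": {
  "deltas": [-1,0,-0.1,0,0,0,0,-2,0,-0.2,0,0,0,0,-2,0,-0.2,0,0,0,0]
}}

```text
clock: 15.72
eef_pos: [528.0, -182.1, 18.2]
tool_rot: [3.14, -0.013, -2.928]
force: [-12.2, -2.8, 7.2]
width: 58.9
gripper_force: 65.8
```

>>> {"name": "play_rows", "arguments": {
  "deltas": [-0.6,0,-0.1,0,0,0,0,-1.2,0,-0.2,0,0,0,0,-1.2,0,-0.2,0,0,0,0]
}}

```text
clock: 16.1
eef_pos: [528.4, -182.0, 18.2]
tool_rot: [3.139, -0.014, -2.928]
force: [-13.6, -2.7, 6.8]
width: 59.3
gripper_force: 65.8
```

>>> {"name": "play_rows", "arguments": {
  "deltas": [0,0,0,0,0,0,0,0,0,0,0,0,0,0,0,0,0,0,0,0,0,0,0,0,0,0,0,0,0,0,0,0,0,0,0,0,0,0,0,0,0,0,0,0,0,0,0,0,0,0,0,0,0,0,0,0,0,0,0,0,0,0,0,0,0,0,0,0,0,0]
}}

```text
clock: 17.35
eef_pos: [528.3, -182.0, 18.2]
tool_rot: [3.139, -0.014, -2.928]
force: [-12.7, -3.8, 6.7]
width: 59.4
gripper_force: 65.8
```

>>> {"name": "play_rows", "arguments": {
  "deltas": [0,0,0,0,0,0,0,0,0,0,0,0,0,0,0,0,0,0,0,0,0,0,0,0,0,0,0,0]
}}

```text
clock: 17.85
eef_pos: [528.3, -182.0, 18.2]
tool_rot: [3.139, -0.014, -2.928]
force: [-14.1, -2.8, 7.8]
width: 59.0
gripper_force: 65.8
```

>>> {"name": "play_rows", "arguments": {
  "deltas": [2,0,0.3,0,0,0,0,4,0,0.6,0,0,0,0,6,0,0.9,0,0,0,0,8,0,1,0,0,0,0,11,0,1,0,0,0,0,11,0,1,0,0,0,0]
}}

```text
clock: 18.6
eef_pos: [525.6, -182.8, 18.2]
tool_rot: [-3.141, 0.0, -2.926]
force: [-0.1, -1.4, 1.9]
width: 59.0
gripper_force: 65.1
```

>>> {"name": "play_rows", "arguments": {
  "deltas": [4,0,0,0,0,0,0,10,0,0,0,0,0,0,16,0,0,0,0,0,0,22,0,0,0,0,0,0,28,0,0,0,0,0,0,34,0,0,0,0,0,0,40,0,0,0,0,0,0,46,0,0,0,0,0,0,50,0,0,0,0,0,0,50,0,0,0,0,0,0]
}}

```text
clock: 19.85
eef_pos: [475.5, -193.4, 18.1]
tool_rot: [3.141, -0.002, -2.926]
force: [-1.7, -1.0, -0.4]
width: 58.8
gripper_force: 65.0
```

>>> {"name": "play_rows", "arguments": {
  "deltas": [4,0,0,0,0,0,0,10,0,0,0,0,0,0,16,0,0,0,0,0,0,22,0,0,0,0,0,0,28,0,0,0,0,0,0,34,0,0,0,0,0,0,38,0,0,0,0,0,0,40,0,0,0,0,0,0,40,0,0,0,0,0,0]
}}

```text
clock: 20.98
eef_pos: [437.1, -201.9, 18.2]
tool_rot: [3.141, -0.001, -2.926]
force: [-1.5, -0.8, -2.3]
width: 58.9
gripper_force: 64.9
```

>>> {"name": "play_rows", "arguments": {
  "deltas": [0,0,0.4,0,0,0,0,0,0,0.4,0,0,0,0,0,0,0.4,0,0,0,1,0,0,0.4,0,0,0,1,0,0,0.4,0,0,0,1,0,0,0.4,0,0,0,1]
}}

```text
clock: 21.72
eef_pos: [437.7, -201.7, 17.8]
tool_rot: [3.142, 0.0, -2.925]
force: [-0.1, -0.1, 0.4]
width: 85.3
gripper_force: 0.0
```

>>> {"name": "play_rows", "arguments": {
  "deltas": [0,0,-8,0,0,0,1,0,0,-25,0,0,0,1,0,0,-55,0,0,0,1,0,0,-95,0,0,0,1,0,0,-140,0,0,0,1,0,0,-170,0,0,0,1,0,0,-180,0,0,0,1,0,0,-180,0,0,0,1]
}}

```text
clock: 22.72
eef_pos: [437.6, -201.9, 198.0]
tool_rot: [-3.141, 0.001, -2.926]
force: [-0.0, 0.3, -0.1]
width: 85.5
gripper_force: 0.0
```

```bash
python3 - <<'E'
from h import *
s=read_state();print(s['clock'],s['eef_pos'],s['force'])
c=camera_info('wrist');np.save('w5.npy',c['T']);cv2.imwrite('pics/w5.png',get_image('wrist')[:,:,::-1])
E
```

```text
22.725 [ 437.5622564  -201.86582834  198.04168802] [-0.04346951  0.2849336  -0.085414  ]
```

View pics/w5.png

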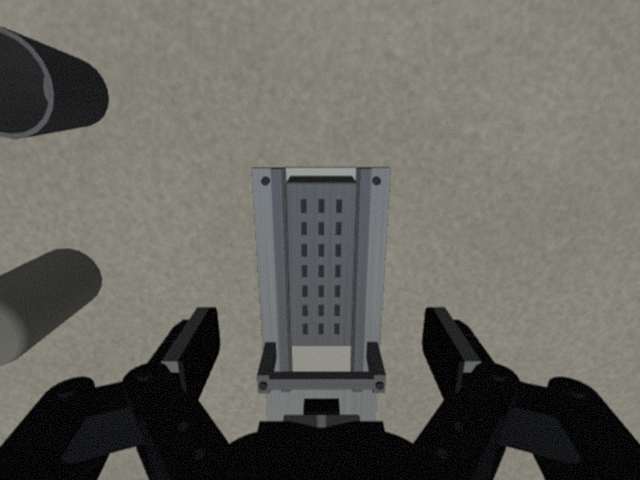

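The wrist view shows the cassette flat in the channel on the open side, from row 180 to 345. The bar is at about row 380, and pale floor is visible between them, so it is wholly clear. The plunger is back out and the gripper is clear.

```bash
python3 -c "
from cell import *
print(finish_job())"
```

```text
the job is handed in; nothing more can be done
None
```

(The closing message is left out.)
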